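# Clamp the snack jar and unscrew its cap

## Task

Wind the handwheel of the bench clamp clockwise until its sliding jaw has the square jar held firmly against the fixed jaw. Then unscrew the jar's tight cap anticlockwise until its thread lets go and lift it off, leaving the jar standing clamped. Finish while still holding the cap level and still in the gripper, straight above the jar's open mouth with a gap of about 2 cm; do not put it down, and leave the other things on the bench alone.

Things in the scene. Friction and masses are not known exactly. Their poses are not given: they have to be found in the camera images.
- clamp: Fixed jar clamp; wooden bed 120 (x) x 270 (y) x 12 mm. Origin under its middle at bench level, z up. From -y to +y: fixed wooden jaw (inner face at y = -115 mm, 90 mm wide, top 70 mm above bench), jar, sliding wooden jaw (85 mm wide, top 64 mm above bench), grey gear housing with a flat handwheel (100 mm across, rim top 65 mm above bench) on a vertical axis at x = 0, y = +75 mm.
- wheel_axis (a point): Point on the handwheel's vertical axis, 88 mm above the bench (the height of the middle of the wheel's handle).
- handle_grip (a point): Middle of the handwheel's upright round handle (20 mm diameter, 42 mm tall, its top 109 mm above the bench), 45 mm from the wheel's axis. The handle spins freely on its own pin, so it can be gripped and led round the circle with the hand keeping its direction.
- wheel (a joint): Turn of the handwheel, rad, growing clockwise seen from above; starts at 0 to 1.4. Stays where left (friction 0.3 N m, about 7 N at the handle). Geared to the sliding jaw, 10 mm per rad. The jar stands against the fixed jaw and the jaw meets it at about 3.4 rad; turning then goes hard. When let go, friction keeps a clamping force of up to 30 N.
- jaw (a joint): Travel of the sliding jaw, m, growing as it closes towards the fixed jaw (towards -y of the clamp); its face is 102 mm from the fixed jaw at 0, so about 0.034 with the jar clamped.
- jar: Loose square glass jar of nuts, about 0.55 kg; body 68 x 68 x 70 mm with upright sides, standing on the clamp's bed (12 mm above bench) between the jaws, its sides nearly along the clamp's axes. Origin at the centre of its underside, z up. A round threaded neck rises above 75 mm. Unclamped, it turns along with the cap.
- jar_mouth (a point): Centre of the jar's mouth, at the top of the 44 mm wide neck, 105 mm above the jar's underside; axes as the jar's.
- cap_center (a point): Centre (12 mm up) of the ribbed grey cap: 60 mm diameter, 24 mm high, 50 g, z up. Screwed on, its underside is 87 to 88 mm above the jar's underside, with 12 mm free below it down to the jar's shoulder. Tight at first (about 0.5 N m), looser after some 30 degrees. Unscrews anticlockwise seen from above; once free it lifts straight off (underside 18 mm up to clear the mouth).
- cap_lug (a point): Point on the cap's rim, half-way up, 30 mm from its axis. Seen from above it starts 8 to 18 degrees anticlockwise of the jar's x axis. The cap has 3 lugs under 3 short ridges on the neck: it is free once this point is past 60 degrees (42 to 52 degrees of turn) and meets the next ridges past 110 degrees, so turn about 70 degrees. It rises about 2 mm near the end of that turn, if let.
- anvil_face (a point): Middle of the fixed jaw's inner face, 29 mm above the clamp's bed.
- lunch_tin: Bystander: grey two-tier lunch tin 124 x 94 x 82 mm, origin under its centre.
- sippy_cup: Bystander: orange lidded cup with two handles, 71 mm across (120 over the handles) and 114 mm tall, origin under its centre.
- butter_dish: Bystander: white ceramic butter dish 170 x 100 x 89 mm, origin under its centre.
- fork: Bystander: flat bamboo fork 193 x 26 x 6 mm lying on the bench, origin near its middle.
There are look-alikes about, which are no part of the job. Of the things like the part that bears cap_center, leave any that is orange or turquoise; of the rest the larger one is meant.

How it is judged:
By the outcome, as a careful person would: the job done as asked, in the order asked, and still so for the second after the job is handed in, while the arm keeps its last pose, push and grip.
It also fails if it takes over 54 s, if anything falls off the work surface, if the arm or the gripper's body presses on something with over 40 N, if the wrist force passes 120 N, or if a joint passes its speed limit or range.

## Robot

A 6-joint arm with a two-finger parallel gripper is mounted at the origin on the work surface. World frame = base frame: x ahead of the robot, y to its left, z up, the work surface at z = 0. Lengths are in m, angles in rad, forces in N, time in s.
With the tool pointing down it reaches from about 0.3 to 0.875 m from the base axis. Payload 4.2 kg.
Tool frame: the origin (TCP) lies at the very end of the fingers, on their centre line; the grasp point (between the pads) lies 19 mm behind it (env.grip_point_offset is the distance from the TCP to the grasp point, in m); z points along the fingers, y is the line along which they close (so a half turn about z gives the same grasp; the last joint's range is limited). The gripper opens to 85 mm and grips with 20 to 120 N. Pads are 22 mm wide; open, the fingers measure 114 mm over their backs; the gripper's body (76 mm by 85 mm) begins 54 mm behind the grasp point. The pads swing forward as they close: fully open they stand 13 mm farther back than shut.
Start: joints at [-1.288, 0.32, 1.565, -0, 1.257, -0.02], TCP at [0.171, -0.549, 0.231] pointing down, gripper open.
Joint ranges: [-3.11, 3.11], [-0.84, 2.01], [0.21, 2.61], [-1.34, 4.49], [0.05, 2.63], [-2.56, 2.56]. Speed limits (rad/s): [2.57, 2.57, 3.14, 3.14, 3.14, 3.14].

## Interface

Orientations are given as a unit quaternion [x, y, z, w].
In Python, from workcell import env gives the robot as it stands.
- The arm moves only by the tool drive_tool, never from a script. Its argument "deltas" is a list of rows, each a list of 7 numbers: the shift along the tool's x, y, z in units of 25 mm (1.0 is 25 mm), then the turn, a rotation vector about the tool's x, y, z in degrees, then the gripper's target within -1 to 1 (shut at 1, half-way at 0, fully open at -1). A call has 1 to 20 rows; each row shifts and turns the commanded pose from where the row before left it, along the tool's axes as they then stand; what a row does not reach is not made up. A row lasts 1/12 s, in which the tool goes at most 41.7 mm and 7.16 degrees, less where a joint would pass 70% of its speed; a pose out of reach is approached as far as the arm can. A call is refused whole if a number of a shift passes 1 or a number of a turn 7.16, either way. A call with a gripper value outside its range is refused whole. The fingers move at their own pace and stop on an object; "grip_force" is the grip in N (left out, the last holds). Time passes only in rows, so rows that do not move let the fingers close. It gives the time, the measured TCP pose, the force, the opening and the grip force at its end, in the units of the state.
- env.read_state(): the state, without advancing time (a new reading comes with each control period).
- env.camera(name): name is "side" or "top"; returns a dict with "frame" (420x560x3 uint8, red, green, blue), "camera_matrix" (3x3 intrinsics, pixels), "R" (3x3) and "t" (3): a world point X has camera coordinates R X + t. Camera axes: x right, y down, z forward; pixel columns grow to the right and rows downward; lengths in m; the calibration is good to about 2 mm. A picture is of the moment at which its call begins. There is no depth.
- env.job_done(): hands the job in; it is judged then, once.
Trained networks look in a picture, given as the dict that the camera call returned (one of the last four; its "shot" number tells which), for a name from the list of things; names that differ only in an ending like _2 or _b are one class to them, and where a whole thing is asked for, a point or a joint stands for the part that bears it (a point fixed in the world has none). Each returns a list of dicts, best first, with "p" (0 to 1); they miss things now and then, are a little off and sometimes report something else, mostly with a low value. They report only what shows in the picture. A call takes as long as a camera call. They do not tell look-alikes from the thing itself.
- env.masks_of(picture, name): "region" (420x560 bool, what is visible of it) and "xy" ([column, row] in pixels, amid what is visible of it).
The state is a dict: "t": time; "q": joint angles; "joint_vel": joint speeds; "joint_torque": joint torques, N m; "tool_pos": TCP position; "eef_rot": TCP orientation; "contact_force": force on the tool from outside, world axes, zero at the start; "wrist_torque": the same for the moment, N m; "width": finger opening in m; "grasp_force": force on a finger pad.
Only numpy, scipy, OpenCV 4.12 (cv2) and the standard library are available. Lean on these libraries where they do the work, as an engineer would, in place of code of your own. Each camera call takes 0.05 s, during which the arm holds its last target. There are 200 camera calls.

## Working session

There is one attempt and no reset: what is moved stays moved. The work goes in short steps, Python scripts to look and compute and a tool call to move; the robot and the scene stay as the last step left them, time stands still between calls to the robot, and variables do not carry over. Pictures are saved under pics/ and viewed, at most 10 in all, crops included, and the job is handed in when it is done.

Besides the shell and the picture viewer there is one more tool, called as name([rows], argument=value, ...), one row to a line, values as JSON. drive_tool: Moves the arm, as the interface text tells. Its arguments: {"type":"object","properties":{"deltas":{"type":"array","items":{"type":"array","items":{"type":"number"}}},"grip_force":{"type":"number"}},"required":["deltas"]}

```bash
mkdir -p pics
cat > h.py <<'E'
import numpy as np, cv2
from workcell import env
from scipy.spatial.transform import Rotation as Rn
def ray(c,uv):
    d=c["R"].T@np.linalg.solve(c["camera_matrix"],[uv[0],uv[1],1.]); return -c["R"].T@c["t"],d
def atz(c,uv,z):
    o,d=ray(c,uv); return o+d*(z-o[2])/d[2]
def proj(c,X):
    p=c["camera_matrix"]@(c["R"]@np.array(X)+c["t"]); return p[:2]/p[2]
def save(c,n): cv2.imwrite("pics/"+n,c["frame"][:,:,::-1])
E
python3 - <<'E'
from h import *
s=env.read_state(); print(s["t"],s["tool_pos"],s["eef_rot"],env.grip_point_offset)
for n in ["top","side"]:
    c=env.camera(n); save(c,n+"0.png"); print(n,-c["R"].T@c["t"],c["R"].round(2).tolist(),c["camera_matrix"][0,0])
    for k,z in [("clamp",.03),("handle_grip",.088),("wheel",.065),("jar",.07),("cap_center",.11),("jaw",.06),("lunch_tin",.05),("sippy_cup",.05),("butter_dish",.05),("fork",.0)]:
        for m in env.masks_of(c,k)[:4]:
            if m["p"]>.2: print(k,round(m["p"],2),np.round(m["xy"]),m["region"].sum(),atz(c,m["xy"],z).round(3))
E
```

```text
0.0 [ 0.17135079 -0.54839848  0.23047342] [ 9.88562416e-01  1.50809738e-01 -1.06306761e-04 -8.72133259e-04] 0.0187
top [ 0.38292395 -0.01504281  1.35045448] [[-0.02, -1.0, -0.0], [-0.99, 0.02, -0.15], [0.15, -0.0, -0.99]] 511.01481784198734
clamp 0.6 [228. 217.] 3690 [0.572 0.101 0.03 ]
handle_grip 0.31 [110. 172.] 499 [0.685 0.395 0.088]
wheel 0.95 [212. 215.] 738 [0.573 0.139 0.065]
jar 0.58 [267. 215.] 278 [ 0.568 -0.001  0.07 ]
cap_center 0.81 [280. 160.] 433 [ 0.702 -0.036  0.11 ]
cap_center 0.74 [315. 204.] 193 [ 0.588 -0.12   0.11 ]
cap_center 0.71 [268. 199.] 474 [ 0.602 -0.006  0.11 ]
cap_center 0.48 [325. 178.] 202 [ 0.651 -0.148  0.11 ]
jaw 0.54 [243. 210.] 298 [0.584 0.06  0.06 ]
lunch_tin 0.97 [ 90. 250.] 2286 [0.493 0.452 0.05 ]
sippy_cup 0.91 [461. 252.] 937 [ 0.464 -0.492  0.05 ]
butter_dish 0.86 [415. 179.] 2309 [ 0.658 -0.387  0.05 ]
fork 0.59 [106. 171.] 424 [0.709 0.433 0.   ]
side [-0.16110283  0.68159786  1.20919404] [[-0.68, -0.74, 0.02], [-0.55, 0.49, -0.68], [0.49, -0.47, -0.74]] 480.1769251912545
clamp 0.69 [257. 236.] 2312 [0.561 0.101 0.03 ]
clamp 0.53 [141. 270.] 297 [0.692 0.434 0.03 ]
handle_grip 0.45 [237. 236.] 88 [0.566 0.174 0.088]
wheel 0.61 [237. 238.] 369 [0.576 0.167 0.065]
wheel 0.48 [275. 208.] 491 [0.589 0.003 0.065]
jar 0.7 [276. 210.] 495 [0.576 0.007 0.07 ]
cap_center 0.87 [274. 195.] 283 [ 0.602 -0.006  0.11 ]
cap_center 0.64 [294. 185.] 110 [ 0.592 -0.082  0.11 ]
cap_center 0.59 [255. 192.] 240 [0.65  0.029 0.11 ]
cap_center 0.54 [306. 200.] 134 [ 0.519 -0.067  0.11 ]
jaw 0.86 [262. 224.] 304 [0.568 0.074 0.06 ]
lunch_tin 0.89 [176. 318.] 2221 [0.484 0.45  0.05 ]
lunch_tin 0.29 [341. 152.] 1068 [ 0.642 -0.367  0.05 ]
sippy_cup 0.68 [399. 163.] 537 [ 0.462 -0.477  0.05 ]
butter_dish 0.83 [344. 150.] 1056 [ 0.64  -0.381  0.05 ]
fork 0.76 [142. 273.] 379 [0.704 0.432 0.   ]
```

Run:
```python
import cv2,numpy as np
a=cv2.imread("pics/top0.png")[120:270,170:370]; b=cv2.imread("pics/side0.png")[150:300,180:380]
cv2.imwrite("pics/m0.png",np.vstack([cv2.resize(i,None,fx=3,fy=3,interpolation=cv2.INTER_CUBIC)[:,:] for i in (a,)]))
cv2.imwrite("pics/m1.png",cv2.resize(b,None,fx=3,fy=3,interpolation=cv2.INTER_CUBIC))
```

```text
(no output)
```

View pics/m0.png

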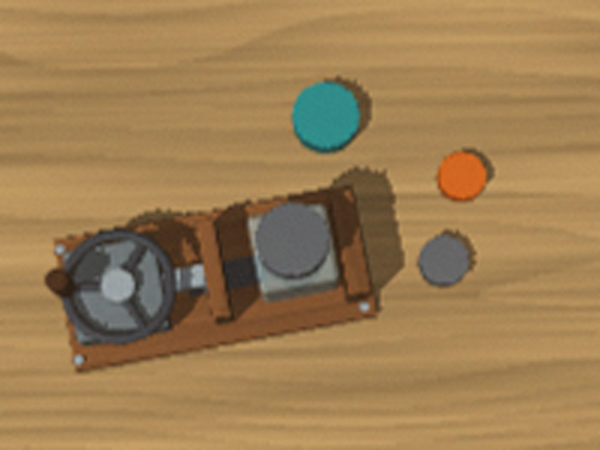

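View pics/m1.png

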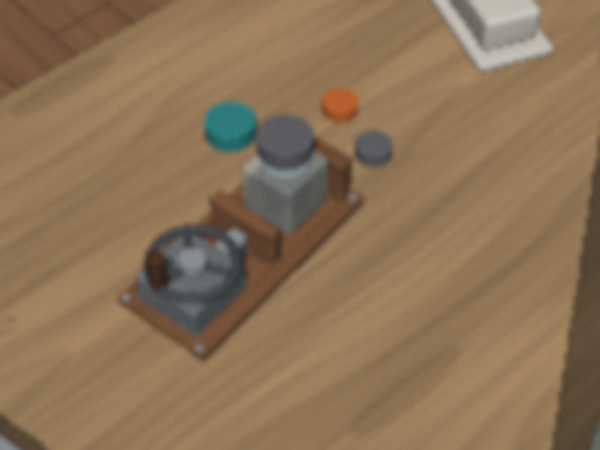

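The caps seen in the top view (pixels in the full image):
- turquoise, lying at (280,160)
- orange, at (325,178)
- small grey, at (315,204)
- large grey, on the jar, at (268,199)

The one meant is the large grey cap on the jar: it is not orange or turquoise, and it is the larger of the two grey ones. The enlarged crop confirms this. The wheel hub is at about (209,215), and the handle is at about (189,214), at the clamp's +y end.

Run:
```python
from h import *
t=env.camera("top"); s=env.camera("side")
T=lambda u,v:(170+u/3,120+v/3); S=lambda u,v:(180+u/3,150+v/3)
for n,a,b,z in [("handletop",T(58,281),S(155,250),.109),("hub",T(118,285),S(192,258),.067),("captop",T(293,238),S(285,133),.1235)]:
    print(n,atz(t,a,z).round(4),atz(s,b,z).round(4))
bt=[atz(t,T(*p),.013) for p in [(60,248),(80,358),(365,307)]]
bs=[atz(s,S(*p),.013) for p in [(125,298),(200,349),(352,197)]]
print(np.round(bt,4),np.round(bs,4))
for b in (bt,bs):
    d=b[1]-b[0]; e=b[1]-b[2]; print(np.degrees(np.arctan2(-d[1],-d[0])),np.degrees(np.arctan2(-e[0],e[1])),np.linalg.norm(d),np.linalg.norm(e), (b[0]+b[2])/2)
# rim fit
for c in (t,s):
    for k in ("cap_center","wheel"):
        for m in env.masks_of(c,k)[:3]: 
            ys,xs=np.nonzero(m["region"]); print(k,m["p"],m["xy"],xs.min(),xs.max(),ys.min(),ys.max())
```

```text
handletop [0.5705 0.189  0.109 ] [0.57   0.1875 0.109 ]
hub [0.5723 0.1452 0.067 ] [0.5652 0.1474 0.067 ]
captop [ 0.5992 -0.0042  0.1235] [ 0.5918 -0.0017  0.1235]
[[ 0.6145  0.2031  0.013 ]
 [ 0.5164  0.1855  0.013 ]
 [ 0.5557 -0.0652  0.013 ]] [[ 0.6051  0.2064  0.013 ]
 [ 0.5053  0.1894  0.013 ]
 [ 0.5484 -0.0619  0.013 ]]
10.208473815829906 8.904644494540587 0.09966328981886263 0.25374087523932204 [0.58508982 0.06894041 0.013     ]
9.654534595483693 9.737205855374684 0.10126930170729136 0.2549096937164333 [0.5767494  0.07225759 0.013     ]
cap_center 0.8 [315.8, 204.6] 310 326 198 214
cap_center 0.72 [267.4, 199.0] 256 279 187 212
cap_center 0.69 [276.5, 159.0] 269 288 148 169
wheel 0.69 [211.0, 208.8] 186 228 196 232
cap_center 0.89 [272.6, 195.2] 265 284 188 206
cap_center 0.67 [305.7, 201.1] 298 311 192 205
cap_center 0.48 [255.7, 191.2] 248 265 184 200
wheel 0.77 [239.8, 235.9] 228 260 224 251
```

drive_tool([
  [1, -0.98, 0, 0, 0, 0, -1],
  [1, -0.98, 0, 0, 0, 0, -1],
  [1, -0.98, 0, 0, 0, 0, -1],
  [1, -0.98, 0, 0, 0, 0, -1],
  [1, -0.98, 0, 0, 0, 0, -1],
  [1, -0.98, 0, 0, 0, 0, -1],
  [1, -0.98, 0, 0, 0, 0, -1],
  [1, -0.98, 0, 0, 0, 0, -1],
  [1, -0.98, 0, 0, 0, 0, -1],
  [1, -0.98, 0, 0, 0, 0, -1],
  [1, -0.98, 0, 0, 0, 0, -1],
  [1, -0.98, 0, 0, 0, 0, -1],
  [1, -0.98, 0, 0, 0, 0, -1],
  [1, -0.98, 0, 0, 0, 0, -1],
  [1, -0.98, 0, 0, 0, 0, -1],
  [1, -0.98, 0, 0, 0, 0, -1],
  [1, -0.98, 0, 0, 0, 0, -1],
  [1, -0.98, 0, 0, 0, 0, -1],
  [1, -0.98, 0, 0, 0, 0, -1],
  [1, -0.98, 0, 0, 0, 0, -1],
])

```text
t: 3.07
tool_pos: [0.5032, 0.0698, 0.2315]
eef_rot: [0.989, 0.151, 0.0, 0.0]
contact_force: [0.5, -0.4, -0.2]
width: 0.0852
grasp_force: 0.0
```

drive_tool([
  [1, -0.98, 0.4, 0, 0, 0, -1],
  [1, -0.98, 0.4, 0, 0, 0, -1],
  [1, -0.98, 0.4, 0, 0, 0, -1],
  [0.9, -0.9, 0.4, 0, 0, 0, -1],
  [0, 0, 0.4, 0, 0, 0, -1],
  [0, 0, 0, 0, 0, 0, -1],
])

```text
t: 3.57
tool_pos: [0.566, 0.1895, 0.1785]
eef_rot: [0.988, 0.152, -0.002, 0.001]
contact_force: [-0.7, -0.2, 0.1]
width: 0.085
grasp_force: 0.0
```

Run:
```python
from h import *
st=env.read_state(); print(st["t"],st["tool_pos"],Rn.from_quat(st["eef_rot"]).as_matrix().round(3).tolist(),st["q"])
for n,(x,y) in [("top",(150,150)),("side",(170,150))]:
    c=env.camera(n); k=c["frame"].copy()
    R=Rn.from_quat(st["eef_rot"]).as_matrix(); p=np.array(st["tool_pos"])
    print(n,proj(c,p),proj(c,[.5705,.1885,.109]))
    im=cv2.resize(k[y:y+120,x:x+150],None,fx=5,fy=5,interpolation=cv2.INTER_CUBIC)
    for X,col in [(p,(255,0,0)),(p+R[:,1]*.0425-R[:,2]*.013,(255,255,0)),(p-R[:,1]*.0425-R[:,2]*.013,(255,255,0)),([.5705,.1885,.109],(0,255,0))]:
        u=(proj(c,X)-[x,y]+.5)*5; cv2.circle(im,tuple(int(i) for i in u),3,col,-1)
    cv2.imwrite("pics/c1%s.png"%n,im[:,:,::-1])
```

```text
3.5667 [0.56604261 0.18949272 0.17850448] [[0.954, 0.3, -0.005], [0.3, -0.954, -0.002], [-0.005, 0.0, -1.0]] [ 3.03945859e-01  3.92749455e-01  1.59048834e+00 -3.50896290e-04
  1.16344745e+00  1.56966686e+00]
top [184.22265629 211.20752943] [189.55682178 213.66251695]
side [230.46223932 219.06321208] [231.29796578 233.42245801]
```

View pics/c1side.png

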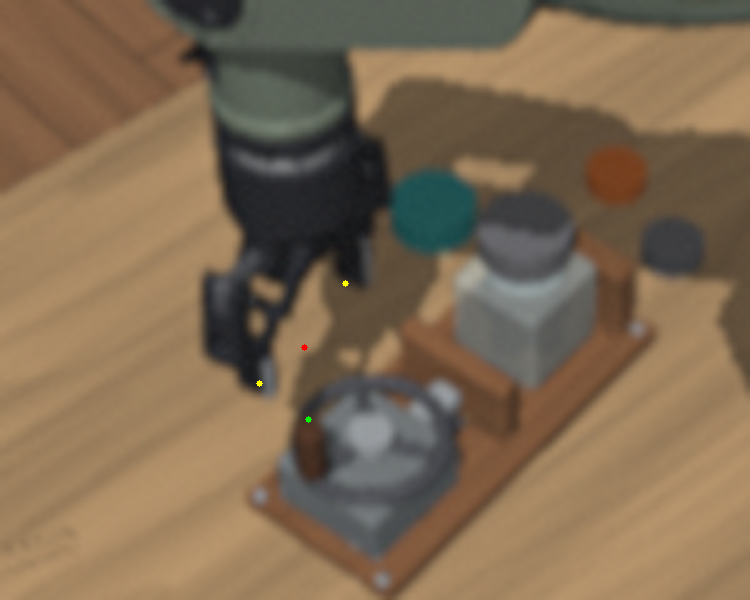

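drive_tool([
  [0.14, 0.09, 0.85, 0, 0, 0, -1],
  [0, 0, 0.85, 0, 0, 0, -1],
  [0, 0, 0.85, 0, 0, 0, -1],
  [0, 0, 0.85, 0, 0, 0, -1],
  [0, 0, 0.85, 0, 0, 0, -1],
  [0, 0, 0, 0, 0, 0, -1],
])

```text
t: 4.17
tool_pos: [0.5684, 0.1853, 0.0723]
eef_rot: [0.989, 0.15, -0.003, 0.001]
contact_force: [-0.0, 0.4, 0.8]
width: 0.0853
grasp_force: 0.0
```

drive_tool([
  [0, 0, 0, 0, 0, 0, 1],
  [0, 0, 0, 0, 0, 0, 1],
  [0, 0, 0, 0, 0, 0, 1],
  [0, 0, 0, 0, 0, 0, 1],
  [0, 0, 0, 0, 0, 0, 1],
  [0, 0, 0, 0, 0, 0, 1],
  [0, 0, 0, 0, 0, 0, 1],
], grip_force=60)

```text
t: 4.75
tool_pos: [0.5711, 0.1915, 0.0771]
eef_rot: [0.989, 0.15, 0.001, -0.003]
contact_force: [-3.9, 11.2, 6.1]
width: 0.0182
grasp_force: 58.3
```

Run:
```python
from h import *
st=env.read_state(); print({k:np.round(v,4) for k,v in st.items()})
c=env.camera("side"); save(c,"side2.png")
im=cv2.resize(c["frame"][150:300,170:370],None,fx=4,fy=4,interpolation=cv2.INTER_CUBIC); cv2.imwrite("pics/c2.png",im[:,:,::-1])
```

```text
{'t': np.float64(4.75), 'q': array([0.301 , 0.4917, 1.7109, 0.008 , 0.9352, 1.5663]), 'joint_vel': array([ 0.0028, -0.0009, -0.0011, -0.0056,  0.0011,  0.0007]), 'joint_torque': array([-7.54350e+00, -4.27996e+01, -1.76124e+01, -2.92770e+00,
       -1.79600e-01, -2.90000e-03]), 'tool_pos': array([0.5711, 0.1915, 0.0771]), 'eef_rot': array([ 0.9887,  0.1498,  0.0014, -0.0035]), 'contact_force': array([-3.8652, 11.2407,  6.1186]), 'wrist_torque': array([ 1.74  ,  0.6148, -0.0599]), 'grasp_force': np.float64(58.3288), 'width': np.float64(0.0182)}
```

View pics/c2.png

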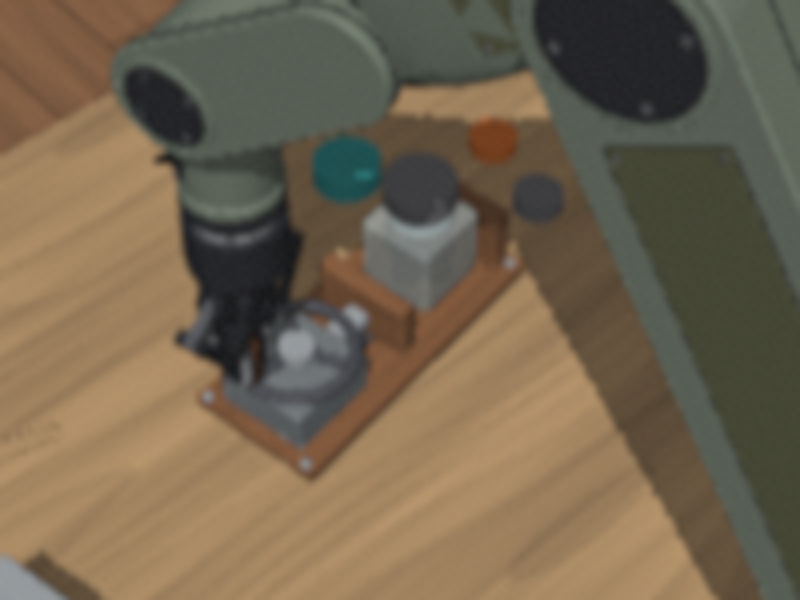

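The handle is gripped: the fingers sit on it at crop pixel (240,370), and the hub shows at (297,347). Next I'll work out the circle steps in tool axes.

Run:
```python
from h import *
st=env.read_state(); R=Rn.from_quat(st["eef_rot"]).as_matrix()
R=np.array([[.954,.3,0],[.3,-.954,0],[0,0,-1]])
a=np.radians(np.arange(90,-136,-7.5)); P=np.c_[.045*np.cos(a),.045*np.sin(a),0*a]
D=np.diff(P,axis=0)@R/.025
for t,d in zip(np.degrees(a),D): print(round(t,1),d[:2].round(2))
```

```text
90.0 [0.22 0.09]
82.5 [0.21 0.11]
75.0 [0.19 0.14]
67.5 [0.17 0.16]
60.0 [0.15 0.18]
52.5 [0.12 0.2 ]
45.0 [0.09 0.22]
37.5 [0.07 0.23]
30.0 [0.04 0.23]
22.5 [0.01 0.24]
15.0 [-0.03  0.23]
7.5 [-0.06  0.23]
0.0 [-0.09  0.22]
-7.5 [-0.11  0.21]
-15.0 [-0.14  0.19]
-22.5 [-0.16  0.17]
-30.0 [-0.18  0.15]
-37.5 [-0.2   0.12]
-45.0 [-0.22  0.09]
-52.5 [-0.23  0.07]
-60.0 [-0.23  0.04]
-67.5 [-0.24  0.01]
-75.0 [-0.23 -0.03]
-82.5 [-0.23 -0.06]
-90.0 [-0.22 -0.09]
-97.5 [-0.21 -0.11]
-105.0 [-0.19 -0.14]
-112.5 [-0.17 -0.16]
-120.0 [-0.15 -0.18]
-127.5 [-0.12 -0.2 ]
```

drive_tool([
  [0.05, -0.15, -0.16, 0, 0, 0, 1],
  [0.22, 0.09, 0, 0, 0, 0, 1],
  [0.21, 0.11, 0, 0, 0, 0, 1],
  [0.19, 0.14, 0, 0, 0, 0, 1],
  [0.17, 0.16, 0, 0, 0, 0, 1],
])

```text
t: 5.22
tool_pos: [0.5908, 0.1869, 0.0773]
eef_rot: [0.989, 0.15, -0.004, -0.001]
contact_force: [-4.9, 6.9, -8.7]
width: 0.0182
grasp_force: 62.2
```

drive_tool([
  [0.15, 0.18, 0.08, 0, 0, 0, 1],
  [0.12, 0.2, 0, 0, 0, 0, 1],
  [0.09, 0.22, 0, 0, 0, 0, 1],
  [0.07, 0.23, 0, 0, 0, 0, 1],
  [0.04, 0.23, 0, 0, 0, 0, 1],
])

```text
t: 5.63
tool_pos: [0.6118, 0.1653, 0.0772]
eef_rot: [0.989, 0.15, -0.001, -0.002]
contact_force: [-3.7, 6.5, -1.1]
width: 0.0181
grasp_force: 63.1
```

drive_tool([
  [0.01, 0.24, 0, 0, 0, 0, 1],
  [-0.03, 0.23, 0, 0, 0, 0, 1],
  [-0.06, 0.23, 0, 0, 0, 0, 1],
  [-0.09, 0.22, 0, 0, 0, 0, 1],
  [-0.11, 0.21, 0, 0, 0, 0, 1],
])

```text
t: 6.05
tool_pos: [0.6147, 0.1366, 0.0772]
eef_rot: [0.989, 0.15, 0.0, -0.002]
contact_force: [-0.5, 8.4, -3.3]
width: 0.0181
grasp_force: 62.9
```

drive_tool([
  [-0.14, 0.19, 0, 0, 0, 0, 1],
  [-0.16, 0.17, 0, 0, 0, 0, 1],
  [-0.18, 0.15, 0, 0, 0, 0, 1],
  [-0.2, 0.12, 0, 0, 0, 0, 1],
])

```text
t: 6.38
tool_pos: [0.6042, 0.1164, 0.0773]
eef_rot: [0.989, 0.15, 0.002, -0.002]
contact_force: [2.8, 7.6, -4.9]
width: 0.0185
grasp_force: 62.6
```

drive_tool([
  [-0.22, 0.09, 0, 0, 0, 0, 1],
  [-0.23, 0.07, 0, 0, 0, 0, 1],
  [-0.23, 0.04, 0, 0, 0, 0, 1],
])

```text
t: 6.63
tool_pos: [0.5905, 0.1062, 0.0773]
eef_rot: [0.989, 0.15, 0.003, -0.001]
contact_force: [5.6, 6.7, -6.9]
width: 0.0186
grasp_force: 62.5
```

drive_tool([
  [-0.24, 0.01, 0, 0, 0, 0, 1],
  [-0.23, -0.03, 0, 0, 0, 0, 1],
])

```text
t: 6.8
tool_pos: [0.58, 0.1027, 0.0773]
eef_rot: [0.989, 0.151, 0.004, -0.001]
contact_force: [8.9, 3.8, -9.4]
width: 0.0187
grasp_force: 62.2
```

drive_tool([
  [-0.23, -0.06, 0.06, 0, 0, 0, 1],
  [-0.22, -0.09, 0.03, 0, 0, 0, 1],
])

```text
t: 6.97
tool_pos: [0.5706, 0.1018, 0.0772]
eef_rot: [0.988, 0.151, 0.007, 0.001]
contact_force: [9.0, -2.1, 3.5]
width: 0.0186
grasp_force: 63.4
```

drive_tool([
  [-0.21, -0.11, 0, 0, 0, 0, 1],
  [-0.19, -0.14, 0, 0, 0, 0, 1],
])

```text
t: 7.13
tool_pos: [0.5642, 0.1026, 0.0774]
eef_rot: [0.988, 0.153, 0.012, 0.004]
contact_force: [28.4, -16.2, -15.7]
width: 0.0183
grasp_force: 61.6
```

drive_tool([
  [-0.04, -0.03, 0.05, 0, 0, 0, 1],
  [0, 0, 0, 0, 0, 0, 1],
])

```text
t: 7.3
tool_pos: [0.5641, 0.1025, 0.0772]
eef_rot: [0.988, 0.152, 0.013, 0.004]
contact_force: [21.7, -11.8, -3.6]
width: 0.0181
grasp_force: 62.7
```

drive_tool([
  [0.1, 0.15, 0.05, 0, 0, 0, 1],
  [0.06, 0.1, 0, 0, 0, 0, 1],
  [0, 0, 0, 0, 0, 0, 1],
])

```text
t: 7.55
tool_pos: [0.5658, 0.1019, 0.077]
eef_rot: [0.989, 0.15, 0.009, -0.001]
contact_force: [7.2, 4.0, 11.0]
width: 0.0186
grasp_force: 64.2
```

drive_tool([
  [0, 0, 0, 0, 0, 0, 0],
  [0, 0, 0, 0, 0, 0, 0],
  [0, 0, 0, 0, 0, 0, 0],
  [0, 0, -0.4, 0, 0, 0, 0],
  [0, 0, -0.8, 0, 0, 0, 0],
  [0, 0, -0.8, 0, 0, 0, 0],
  [0, 0, -0.8, 0, 0, 0, 0],
  [0, 0, -0.7, 0, 0, 0, -1],
  [0, 0, 0, 0, 0, 0, -1],
])

```text
t: 8.3
tool_pos: [0.56, 0.1007, 0.1639]
eef_rot: [0.989, 0.151, 0.003, 0.0]
contact_force: [-0.1, 0.2, 1.2]
width: 0.0652
grasp_force: 0.0
```

Run:
```python
from h import *
st=env.read_state(); p=np.array(st["tool_pos"]);R=Rn.from_quat(st["eef_rot"]).as_matrix(); print(st["t"],p,R.round(3).tolist())
g=np.array([.597,-.0045,0])-p; print("tool delta units",(R.T@np.array([g[0],g[1],0])/.025).round(2))
for n,(x,y) in [("top",(170,140)),("side",(200,150))]:
    c=env.camera(n); im=cv2.resize(c["frame"][y:y+120,x:x+150],None,fx=4,fy=4,interpolation=cv2.INTER_CUBIC)
    for X in ([.597,-.0045,.1235],p): u=(proj(c,X)-[x,y]+.5)*4; cv2.circle(im,tuple(int(i) for i in u),2,(255,0,0),-1)
    cv2.imwrite("pics/c3%s.png"%n,im[:,:,::-1])
a=cv2.imread("pics/c3top.png");b=cv2.imread("pics/c3side.png"); cv2.imwrite("pics/c3.png",cv2.resize(np.hstack([a,b]),(800,320),interpolation=cv2.INTER_AREA))
```

```text
8.3 [0.56003105 0.10072622 0.16389257] [[0.954, 0.298, 0.007], [0.298, -0.954, 0.001], [0.007, 0.001, -1.0]]
tool delta units [0.16 4.46 0.01]
```

View pics/c3.png

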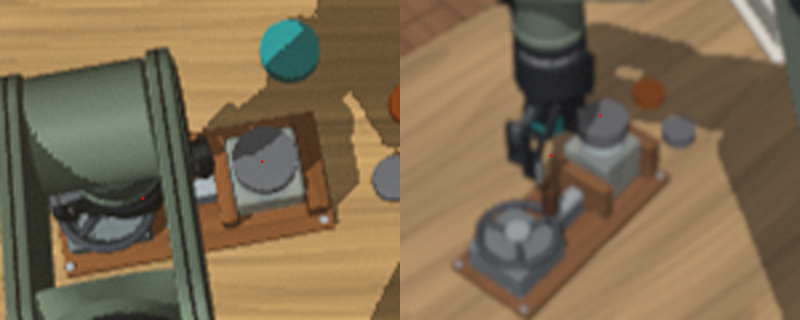

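Both views show the sliding jaw against the jar and the handle swung over to the jar side. The large grey cap's top centre is at crop (265,158) in the top view and (604,114) in the side view, so I put it at about (0.598, -0.007).

drive_tool([
  [0.04, 0.92, 0, 0, 0, 0, -1],
  [0.04, 0.92, 0, 0, 0, 0, -1],
  [0.04, 0.92, 0, 0, 0, 0, -1],
  [0.04, 0.92, 0, 0, 0, 0, -1],
  [0.02, 0.89, 0, 0, 0, 0, -1],
  [0, 0, 0, 0, 0, 0, -1],
  [0, 0, 0, 0, 0, 0, -1],
])

```text
t: 8.98
tool_pos: [0.5957, -0.008, 0.1582]
eef_rot: [0.989, 0.15, -0.002, -0.0]
contact_force: [-0.3, 1.2, 0.7]
width: 0.0852
grasp_force: 0.0
```

Run:
```python
from h import *
st=env.read_state(); p=np.array(st["tool_pos"]);R=Rn.from_quat(st["eef_rot"]).as_matrix(); print(st["t"],p,R.round(3).tolist())
c=env.camera("side"); x,y=230,150; im=cv2.resize(c["frame"][y:y+80,x:x+100],None,fx=7,fy=7,interpolation=cv2.INTER_CUBIC)
for X in ([p[0],p[1],.1235],p): u=(proj(c,X)-[x,y]+.5)*7; cv2.circle(im,tuple(int(i) for i in u),3,(255,0,0),-1)
cv2.imwrite("pics/c4.png",im[:,:,::-1])
```

```text
8.9833 [ 0.59570823 -0.00799066  0.15816351] [[0.955, 0.296, -0.003], [0.296, -0.955, 0.0], [-0.003, -0.001, -1.0]]
```

View pics/c4.png

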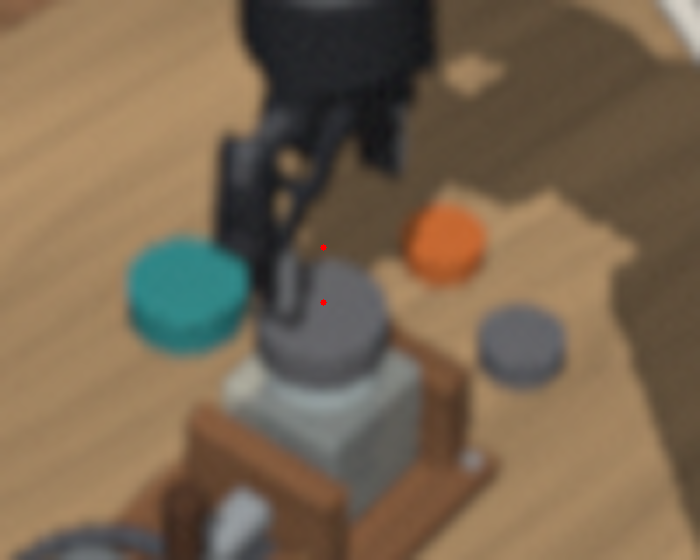

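The cap top is at crop (323,303), directly under the gripper and about 3 mm off it once the camera's bias is allowed for. I'll correct that, descend and grip.

drive_tool([
  [0.12, -0.07, 0.2, 0, 0, 0, -1],
  [0, 0, 0.5, 0, 0, 0, -1],
  [0, 0, 0.5, 0, 0, 0, -1],
  [0, 0, 0.5, 0, 0, 0, -1],
  [0, 0, 0.5, 0, 0, 0, -1],
  [0, 0, 0.3, 0, 0, 0, -1],
  [0, 0, 0, 0, 0, 0, -1],
])

```text
t: 9.62
tool_pos: [0.5973, -0.0035, 0.0952]
eef_rot: [0.988, 0.151, -0.002, -0.0]
contact_force: [-0.0, -0.7, 0.2]
width: 0.0856
grasp_force: 0.0
```

drive_tool([
  [0, 0, 0, 0, 0, 0, 1],
  [0, 0, 0, 0, 0, 0, 1],
  [0, 0, 0, 0, 0, 0, 1],
  [0, 0, 0, 0, 0, 0, 1],
  [0, 0, 0, 0, 0, 0, 1],
], grip_force=80)

```text
t: 10.03
tool_pos: [0.6001, -0.0061, 0.0993]
eef_rot: [0.988, 0.151, 0.002, 0.002]
contact_force: [-0.2, -4.8, 6.1]
width: 0.0574
grasp_force: 85.3
```

drive_tool([
  [-0.03, 0.08, -0.08, 0, 0, 0, 1],
  [0, 0, 0, 0, 0, -4, 1],
  [0, 0, 0, 0, 0, -4, 1],
  [0, 0, 0, 0, 0, -4, 1],
  [0, 0, 0, 0, 0, -4, 1],
  [0, 0, 0, 0, 0, -4, 1],
])

```text
t: 10.53
tool_pos: [0.5993, -0.006, 0.0996]
eef_rot: [0.947, 0.321, 0.001, -0.001]
contact_force: [-0.3, 1.6, 0.1]
width: 0.058
grasp_force: 89.8
```

Run:
```python
from h import *
st=env.read_state(); print({k:np.round(st[k],3) for k in ("t","q","tool_pos","contact_force","wrist_torque","width")}); print(Rn.from_quat(st["eef_rot"]).as_matrix().round(3).tolist())
```

```text
{'t': np.float64(10.533), 'q': array([-0.03 ,  0.465,  1.692,  0.002,  0.984,  0.886]), 'tool_pos': array([ 0.599, -0.006,  0.1  ]), 'contact_force': array([-0.331,  1.589,  0.065]), 'wrist_torque': array([-0.089, -0.269, -0.484]), 'width': np.float64(0.058)}
[[0.794, 0.608, 0.001], [0.608, -0.794, 0.002], [0.002, -0.0, -1.0]]
```

drive_tool([
  [0, 0, 0, 0, 0, -5, 1],
  [0, 0, 0, 0, 0, -5, 1],
  [0, 0, 0, 0, 0, -5, 1],
  [0, 0, 0, 0, 0, -5, 1],
  [0, 0, -0.02, 0, 0, -5, 1],
  [0, 0, -0.02, 0, 0, -5, 1],
  [0, 0, -0.02, 0, 0, -5, 1],
  [0, 0, -0.02, 0, 0, -5, 1],
  [0, 0, 0, 0, 0, -5, 1],
  [0, 0, 0, 0, 0, -5, 1],
  [0, 0, 0, 0, 0, 0, 1],
])

```text
t: 11.45
tool_pos: [0.599, -0.0055, 0.1017]
eef_rot: [0.723, 0.691, 0.001, -0.001]
contact_force: [0.6, 3.0, 0.0]
width: 0.0575
grasp_force: 90.0
```

Run:
```python
from h import *
st=env.read_state(); print({k:np.round(st[k],3) for k in ("t","q","tool_pos","contact_force","wrist_torque","width")}); print(Rn.from_quat(st["eef_rot"]).as_matrix().round(3).tolist())
c=env.camera("side"); x,y=210,150; im=cv2.resize(c["frame"][y:y+100,x:x+125],None,fx=6,fy=6,interpolation=cv2.INTER_CUBIC)
cv2.imwrite("pics/c5.png",im[:,:,::-1])
```

```text
{'t': np.float64(11.45), 'q': array([-0.03 ,  0.462,  1.69 ,  0.003,  0.989,  0.014]), 'tool_pos': array([ 0.599, -0.006,  0.102]), 'contact_force': array([0.58 , 3.031, 0.015]), 'wrist_torque': array([ 0.603, -0.091,  0.016]), 'width': np.float64(0.057)}
[[0.046, 0.999, 0.001], [0.999, -0.046, 0.002], [0.002, 0.001, -1.0]]
```

View pics/c5.png

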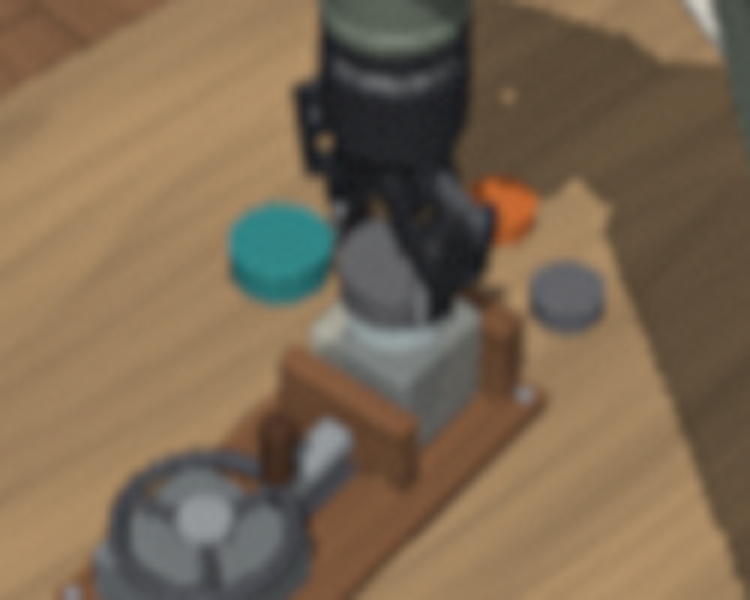

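After the 70° turn the jar still stands square between the jaws, with the cap in the fingers at about crop (380,270). The wrist torque has dropped to zero and the cap has risen 2 mm, so the thread is free. Now I'll lift.

drive_tool([
  [0, 0, -0.1, 0, 0, 0, 1],
  [0, 0, -0.1, 0, 0, 0, 1],
  [0, 0, -0.1, 0, 0, 0, 1],
])

```text
t: 11.75
tool_pos: [0.5976, -0.0058, 0.1081]
eef_rot: [0.724, 0.69, -0.0, -0.002]
contact_force: [0.5, 5.1, -4.3]
width: 0.058
grasp_force: 89.5
```

drive_tool([
  [0.06, 0, -0.1, 0, 0, 0, 1],
  [0.04, 0, -0.15, 0, 0, 0, 1],
  [0, 0, -0.15, 0, 0, 0, 1],
  [0, 0, -0.2, 0, 0, 0, 1],
  [0, 0, -0.25, 0, 0, 0, 1],
  [0, 0, -0.25, 0, 0, 0, 1],
  [0, 0, 0, 0, 0, 0, 1],
  [0, 0, 0, 0, 0, 0, 1],
])

```text
t: 12.42
tool_pos: [0.5992, -0.0044, 0.137]
eef_rot: [0.723, 0.69, 0.0, 0.001]
contact_force: [-0.3, -0.5, -0.9]
width: 0.0579
grasp_force: 89.8
```

Run:
```python
from h import *
st=env.read_state(); print({k:np.round(st[k],4) for k in ("t","tool_pos","contact_force","wrist_torque","width")}); print(Rn.from_quat(st["eef_rot"]).as_matrix().round(3).tolist())
c=env.camera("side"); x,y=210,150; im=cv2.resize(c["frame"][y:y+100,x:x+125],None,fx=6,fy=6,interpolation=cv2.INTER_CUBIC)
cv2.imwrite("pics/c6.png",im[:,:,::-1])
```

```text
{'t': np.float64(12.4167), 'tool_pos': array([ 0.5992, -0.0044,  0.137 ]), 'contact_force': array([-0.281 , -0.5038, -0.9178]), 'wrist_torque': array([-0.0347, -0.0253,  0.035 ]), 'width': np.float64(0.0579)}
[[0.046, 0.999, 0.001], [0.999, -0.046, -0.0], [-0.0, 0.001, -1.0]]
```

View pics/c6.png

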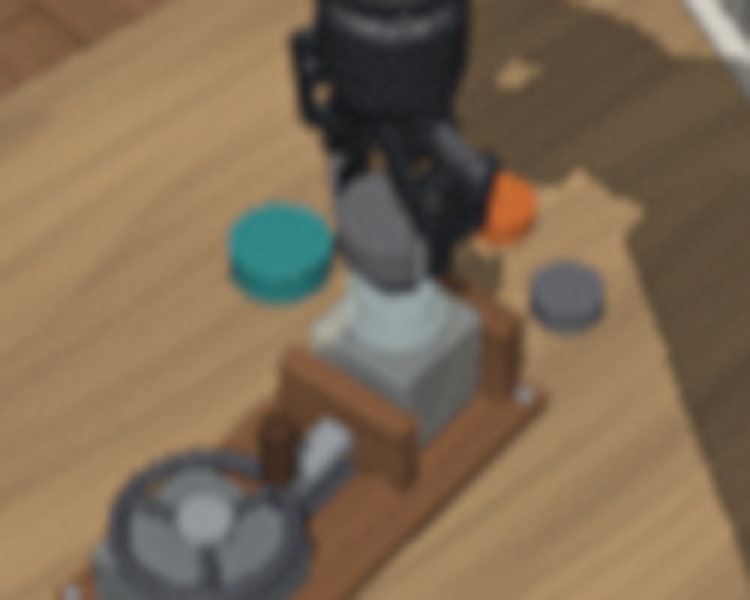

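The cap is off and above the neck at crop (380,235), but its outline looks a little tilted. I'll test that by overlaying model outlines on the image.

```bash
cat > tilt.py <<'E'
from h import *
from scipy.optimize import minimize
c=env.camera("side"); st=env.read_state(); p=np.array(st["tool_pos"]); print(p)
ms=env.masks_of(c,"cap_center"); 
u0=proj(c,p+[0,0,.0187]); m=min(ms,key=lambda m:np.linalg.norm(np.array(m["xy"])-u0)); print(m["p"],m["xy"],m["region"].sum(),u0)
K=8; x,y=int(u0[0])-24,int(u0[1])-24
reg=cv2.resize(m["region"][y:y+48,x:x+48].astype(np.float32),None,fx=K,fy=K,interpolation=cv2.INTER_LINEAR)
a=np.linspace(0,2*np.pi,48); C=np.vstack([np.c_[.03*np.cos(a),.03*np.sin(a),0*a+h] for h in(-.012,.012)])
def poly(tx,ty,du,dv):
    X=C@Rn.from_euler("xy",[tx,ty],degrees=True).as_matrix().T+p+[0,0,.0187]
    q=np.array([proj(c,v) for v in X])+[du,dv]; return cv2.convexHull((((q-[x,y]+.5)*K)).astype(np.int32))
cols=np.arange(48*K)
def cost(v,ty=0):
    z=np.zeros((48*K,48*K),np.uint8); cv2.fillConvexPoly(z,poly(v[0],ty,v[1],v[2]),1)
    # left (unoccluded) portion only
    lim=int(((reg>.5).any(0).nonzero()[0]).max()); w=slice(0,LIM)
    return np.abs(z[:,w]-(reg[:,w]>.5)).sum()/K**2
xs=(reg>.5).any(0).nonzero()[0]; LIM=int(xs.min()+.55*(xs.max()-xs.min())); print("extent",xs.min()/K,xs.max()/K)
best={}
for t in range(-30,31,5):
    r=minimize(lambda d:cost([t,*d]),[1.2,0],method="Nelder-Mead",options=dict(initial_simplex=[[1.2,0],[3,0],[1.2,2]],xatol=.05)); best[t]=r; print(t,round(r.fun,1),r.x.round(2))
im=cv2.resize(c["frame"][y:y+48,x:x+48],None,fx=K,fy=K,interpolation=cv2.INTER_CUBIC)
tb=min(best,key=lambda t:best[t].fun); A=im.copy();B=im.copy()
cv2.polylines(A,[poly(0,0,*best[0].x)],True,(255,0,0),1); cv2.polylines(B,[poly(tb,0,*best[tb].x)],True,(0,255,0),1)
cv2.drawContours(B,cv2.findContours((reg>.5).astype(np.uint8),0,2)[0],-1,(255,255,0),1)
import sys; cv2.imwrite(sys.argv[1],np.hstack([A,B])[:,:,::-1])
E
python3 tilt.py pics/c7.png
```

```text
[ 0.5987004  -0.0043535   0.13621078]
0.54 [268.4, 187.0] 145 [274.18477496 185.66155234]
extent 17.0 27.875
-30 15.3 [1.97 2.55]
-25 15.8 [1.94 2.67]
-20 18.7 [1.78 3.1 ]
-15 20.5 [1.71 3.22]
-10 20.0 [1.73 3.28]
-5 16.5 [1.88 2.66]
0 13.7 [1.98 2.  ]
5 12.2 [1.99 2.07]
10 15.1 [1.7  2.65]
15 16.0 [1.48 2.68]
20 17.0 [1.23 3.01]
25 20.4 [0.75 3.44]
30 53.8 [-1.46  2.87]
```

View pics/c7.png

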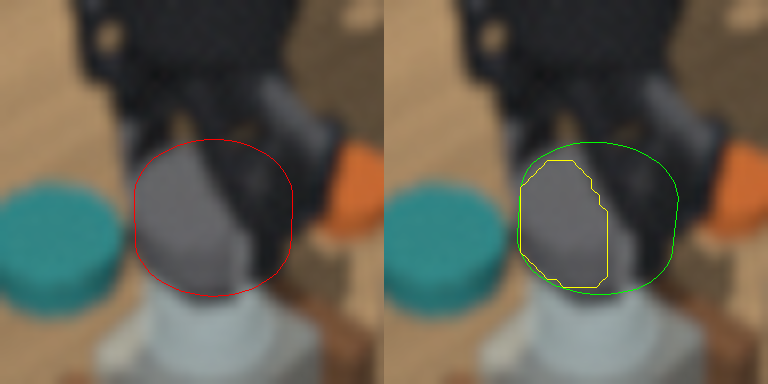

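```bash
cat > tilt2.py <<'E'
from h import *
from scipy.optimize import differential_evolution
c=env.camera("side"); p=np.array(env.read_state()["tool_pos"])+[0,0,.0187]
u0=proj(c,p); x,y=int(u0[0])-24,int(u0[1])-24; K=8
im=cv2.resize(c["frame"][y:y+48,x:x+48],None,fx=K,fy=K,interpolation=cv2.INTER_CUBIC).astype(float)
print("face",im[205,175],"side",im[275,190],"neck",im[320,190],"wood",im[120,60])
a=np.linspace(0,2*np.pi,48)
W=np.zeros(im.shape[:2],bool); W[140:335,122:190]=True
for r in range(215,335): W[r,190:min(228,190+int((r-205)*.5))]=True   # left of the finger
W&=~((im[:,:,1]>im[:,:,0]+25))    # teal
face,side=im[205,175],im[275,190]
def pts(tx,ty,du,dv,h):
    X=np.c_[.03*np.cos(a),.03*np.sin(a),0*a+h]@Rn.from_euler("xy",[tx,ty],degrees=True).as_matrix().T+p
    return np.array([((proj(c,v)+[du,dv]-[x,y]+.5)*K) for v in X]).astype(np.int32)
dF=np.abs(im-face).sum(2); dS=np.abs(im-side).sum(2); 
def cost(v,ty=0):
    b,t=pts(v[0],ty,v[1],v[2],-.012),pts(v[0],ty,v[1],v[2],.012)
    L=np.zeros(im.shape[:2],np.uint8); cv2.fillConvexPoly(L,cv2.convexHull(np.vstack([b,t])),1); cv2.fillConvexPoly(L,t,2)
    e=np.where(L==2,dF,np.where(L==1,dS,np.maximum(0,60-np.minimum(dF,dS))))
    return np.minimum(e,60)[W].mean()
for ty in (0,):
    for t in range(-20,25,4):
        r=differential_evolution(lambda d:cost([t,*d],ty),[(-1,5),(-2,5)],popsize=8,maxiter=12,seed=1); print(ty,t,round(r.fun,2),r.x.round(2))
E
python3 tilt2.py
```

```text
face [100. 100. 102.] side [86. 86. 89.] neck [151. 163. 164.] wood [169. 137. 100.]
0 -20 12.37 [2.81 0.69]
0 -16 11.73 [2.72 1.74]
0 -12 11.02 [2.62 1.67]
0 -8 10.41 [2.46 1.95]
0 -4 9.98 [2.21 2.15]
0 0 9.95 [1.95 2.36]
0 4 10.3 [1.8  2.65]
0 8 10.85 [1.5  2.83]
0 12 11.51 [1.07 3.13]
0 16 12.29 [0.99 3.48]
0 20 13.07 [0.91 3.6 ]
0 24 13.92 [0.56 3.72]
```

The fit puts the cap within about 2° of level. It is about 1 mm off the mouth's axis, with a gap of about 2 cm. Handing in.

```bash
python3 -c "
from h import *
print(env.read_state()['tool_pos']); print(env.job_done())"
```

```text
[ 0.59861787 -0.00431507  0.13596146]
the job is handed in; nothing more can be done
None
```

I clamped the jar, unscrewed its large grey cap and lifted it off, then handed the job in with the cap held level, by my image fit, about 2 cm above the open mouth; no verdict came back.

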